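# Draw a dropped collar out from under a stage guard

## Robot

A 6-joint arm with a two-finger parallel gripper is mounted at the origin on the work surface. World frame = base frame: x ahead of the robot, y to its left, z up, the work surface at z = 0. Lengths are in mm, angles in rad, forces in N, time in s.
With the tool pointing down it reaches from about 375 to 975 mm from the base axis. Payload 3.8 kg.
Tool frame: the origin (TCP) lies between the finger pads; the fingertips stand 14 mm ahead of it and the grasp point (between the pads) lies 5 mm behind it; z points along the fingers, y is the line along which they close (so a half turn about z gives the same grasp; the last joint's range is limited). The gripper opens to 85 mm and grips with 20 to 120 N. Pads are 22 mm wide; open, the fingers measure 114 mm over their backs; the gripper's body (76 mm by 85 mm) begins 54 mm behind the grasp point. The pads swing forward as they close: fully open they stand 13 mm farther back than shut.
Start: joints at [1.202, 0.264, 1.604, -0, 1.274, -0.037], TCP at [219.876, 638.179, 245.28] pointing down, gripper open.
Joint ranges: [-2.63, 2.63], [-0.94, 2.18], [0.31, 2.57], [-1.31, 4.45], [0, 2.66], [-2.55, 2.55]. Speed limits (rad/s): [2.57, 2.57, 3.14, 3.14, 3.14, 3.14].

## Interface

Orientations are given as [roll, pitch, yaw] about the fixed x, y, z axes, in that order (R = Rz(yaw) Ry(pitch) Rx(roll)).
In Python, from bench import telemetry, optics, workorder gives the robot as it stands.
- The arm moves only by the tool arm_command, never from a script. Its argument "commands" is a list of rows, each a list of 6 numbers: the shift along the tool's x, y, z each as a share of 0.3 m, from -1 to 1, then the turn, a rotation vector about the tool's x, y, z each as a share of pi rad, from -1 to 1. In form: [[x, y, z, rx, ry, rz], ...]. A call has 1 to 20 rows; each row is the pose to reach, as a shift and turn from the pose commanded when the call began, along the tool's axes at that moment, turning the shorter way round; what a row does not reach only later rows make up. A row lasts 1/10 s, in which the tool goes at most 50 mm and 8.59 degrees, less where a joint would pass 70% of its speed; a pose out of reach is approached as far as the arm can. A call with a number of a shift or a turn outside -1 to 1 is refused whole. A call with a gripper value outside its range is refused whole. "fingers" is the gripper command: -1 is fully open, 1 is shut, values between are in proportion, set as the call begins (left out, the last holds). The fingers move at their own pace and stop on an object; "newtons" is the grip in N (left out, the last holds). Time passes only in rows, so rows that repeat a pose let the fingers close. It gives the time, the measured TCP pose, the force, the opening and the grip force at its end, in the units of the state.
- telemetry.get_state(): the state, without advancing time (a new reading comes with each control period).
- optics.snapshot(name): name is "side" or "top"; returns a dict with "img" (480x640x3 uint8, red, green, blue), "camera_matrix" (3x3 intrinsics, pixels), "k1" (the pictures are not rectified: a ray, as slopes to the right and down, at radius r is drawn at 1 + k1 r^2 times it, then the intrinsics apply), "rvec" (rotation vector, rad) and "tvec" (3), from world to camera coordinates, as OpenCV has them. Camera axes: x right, y down, z forward; pixel columns grow to the right and rows downward; lengths in mm; the calibration is good to about 2 mm. A picture is of the moment at which its call begins. There is no depth.
- workorder.hand_in(): hands the job in; it is judged then, once.
The state is a dict: "t": time; "joint_positions": joint angles; "joint_velocities": joint speeds; "tau": joint torques, N m; "ee_pos": TCP position; "orientation": TCP orientation; "wrist_force": force on the tool from outside, world axes, zero at the start; "moment": the same for the moment, N m; "gripper_width": finger opening in mm; "gripper_force": force on a finger pad.
Only numpy, scipy, OpenCV 4.12 (cv2) and the standard library are available. Lean on these libraries where they do the work, as an engineer would, in place of code of your own. Each camera call takes 0.05 s, during which the arm holds its last target. There are 200 camera calls.

## Task

A round steel collar has dropped under the barred guard in front of the measuring stage, where the gripper cannot go. Take the hooked rod by its handle, reach under the guard through its open side, hook the collar and draw it out along the bench until it stands flat in the open, roughly 10 cm out from the guard's open edge; then set the hooked rod down flat on the bench with its hook out from under the guard, and let go. Do not touch the collar with the gripper or arm, and leave the square nut under the guard where it lies.

Things in the scene. Friction and masses are not known exactly. Their poses are not given: they have to be found in the camera images.
- pull_hook: Loose 0.42 kg hooked rod lying on the bench, hook towards the guard. Origin: underside of its square steel handle (22 wide, 24 high) at the balance point: grip here, across y. Own x along the rod, z up, mm: handle x -77 to 23; 7 mm round rod to x 223, axis 12 up; there a foot turns to +y for 43, ending in a lip 12 back towards the handle, all level. A like handle with a straight rod: not needed.
- hook_foot (a point): Middle of the hooked rod's foot: x 223, y 21.5, z 12 mm in the frame of pull_hook. The collar lies against this when drawn; the pocket between rod and lip is 36 mm wide. The tool rests level on its handle alone, so the hook stays 8 mm off the bench.
- collar: The dropped part: a plain round steel collar, 28 mm across, 20 mm high, 12 mm bore, 50 to 110 g, standing flat and loose on the bench under the guard. Origin: centre of its underside.
- tnut: Bystander: a square steel nut, 26 x 26 mm, 16 mm high, 10 mm hole, lying loose under the guard, at least 115 mm from the collar along the guard's x, on either side. Origin: centre of its underside. It must stay where it is.
- guard: Fixed roof of steel bars (5 mm, one each 40 mm) in a blue rim, 400 (own x) by 180 (own y) mm, top 68 above the bench, 55 free below. Origin: on the bench under its centre. Open side: the edge y = -90, facing the robot's right, with 12 mm posts only at x = +-194. Back wall's inner face y = +86. Collar and nut lie within x -112 to 72, y -22 to 27. Fixed stage behind: y 105 to 255, 185 high.
There are look-alikes about, which are no part of the job. What is shaped like the collar but green is not meant.

How it is judged (in metres and radians):
On the way:
1. the hook reaches the collar while the collar is still under the guard (horizontal distance between hook_foot and collar below 0.045 m and y of collar in the frame of guard above -0.08 m), for 0.1 s.
At the end, for the whole second after the job is handed in: The collar stands flat (within 10 degrees) and still on the bench, its centre 50 to 240 mm out from the guard's open edge; the hooked rod lies level and still on the bench, released, with its hook out from under the guard; the square nut is within 15 mm of where it was (y of collar in the frame of guard between -0.33 and -0.14 m and height (world z) of collar between -0.006 and 0.006 m and angle between each of collar, pull_hook's own z axis and vertical below 0.17 rad and linear speed of each of collar, pull_hook below 0.02 m/s and y of hook_foot in the frame of guard below -0.092 m and height (world z) of pull_hook below 0.012 m and distance of tnut from where it was at the start of the episode below 0.015 m); the robot touches nothing.
It fails at once if the gripper or arm touches the collar (contact force between any of the arm, the fingers and collar above 0.5 N).
It fails at once if the square nut is moved by more than 15 mm (distance of tnut from where it was at the start of the episode above 0.015 m).
It also fails if it takes over 43 s, if anything falls off the work surface, if the arm or the gripper's body presses on something with over 40 N, if the wrist force passes 120 N, or if a joint passes its speed limit or range.

## Working session

There is one attempt and no reset: what is moved stays moved. The work goes in short steps, Python scripts to look and compute and a tool call to move; the robot and the scene stay as the last step left them, time stands still between calls to the robot, and variables do not carry over. Pictures are saved under pics/ and viewed, at most 10 in all, crops included, and the job is handed in when it is done.

Besides the shell and the picture viewer there is one more tool, called after "Emit:" in YAML: its name, and indented under it one key for each argument. arm_command: Moves the arm, as the interface text tells. Its arguments: {"type":"object","properties":{"commands":{"type":"array","items":{"type":"array","items":{"type":"number","minimum":-1,"maximum":1}}},"fingers":{"type":"number"},"newtons":{"type":"number"}},"required":["commands"]}

```bash
ls; mkdir -p pics
cat > h.py <<'E'
import numpy as np, cv2
from bench import telemetry, optics, workorder
from scipy.spatial.transform import Rotation as R
def snap(n):
    s=optics.snapshot(n); return s
def ray(s,uv):
    K=np.array(s["camera_matrix"]);d=(np.array(uv,float)-K[:2,2])/[K[0,0],K[1,1]]
    p=d.copy()
    for _ in range(30): p=d/(1+s["k1"]*(p@p))
    Rm=cv2.Rodrigues(np.array(s["rvec"],float))[0];t=np.array(s["tvec"],float).ravel()
    return -Rm.T@t, Rm.T@np.array([p[0],p[1],1])
def onz(s,uv,z):
    c,d=ray(s,uv); return c+d*(z-c[2])/d[2]
def proj(s,P):
    Rm=cv2.Rodrigues(np.array(s["rvec"],float))[0];q=Rm@np.array(P,float)+np.array(s["tvec"],float).ravel()
    x=q[:2]/q[2];x=x*(1+s["k1"]*(x@x));K=np.array(s["camera_matrix"]);return x*[K[0,0],K[1,1]]+K[:2,2]
def save(s,n): cv2.imwrite("pics/"+n,cv2.cvtColor(s["img"],cv2.COLOR_RGB2BGR))
def tool(dw,st=None):  # world shift mm -> share in tool axes
    st=st or telemetry.get_state(); r=R.from_euler("xyz",st["orientation"])
    return np.round(r.inv().apply(dw)/300,4)
E
python3 - <<'E'
from h import *
for n in("top","side"):
    s=snap(n);save(s,n+"0.png");print(n,ray(s,(320,240)),s["k1"])
    np.save(n+"0.npy",s,allow_pickle=True)
print(telemetry.get_state())
E
```

```text
pics
top (array([ 307.83325414,   53.03176607, 1099.62833685]), array([ 0.20207819,  0.01826164, -0.97952886])) -0.004734930344311673
side (array([342.90790305, 802.39415505, 628.70714585]), array([ 0.18799678, -0.77418506, -0.60444423])) 0.06107683817791172
{'t': 0.1, 'joint_positions': array([ 1.20208862e+00,  2.64672971e-01,  1.60525220e+00,  8.31399201e-06,
        1.27369825e+00, -3.68824968e-02]), 'joint_velocities': array([-7.76255923e-04, -2.02148170e-03, -3.03366599e-03,  1.05757132e-03,
        5.64214445e-05, -3.15103000e-04]), 'tau': array([-2.85184924e-04, -5.16703534e+01, -3.68590450e+01, -1.29269683e-04,
        6.26693378e-03, -9.88042245e-06]), 'ee_pos': array([219.65246126, 637.58757348, 244.08178434]), 'orientation': array([-3.13956356e+00, -8.28221319e-05,  2.80976491e+00]), 'wrist_force': array([ 0.69432774,  0.27915391, -0.7730286 ]), 'moment': array([0.04698831, 0.00202775, 0.01864878]), 'gripper_force': 0.0, 'gripper_width': 85.46751442999648}
```

View pics/top0.png

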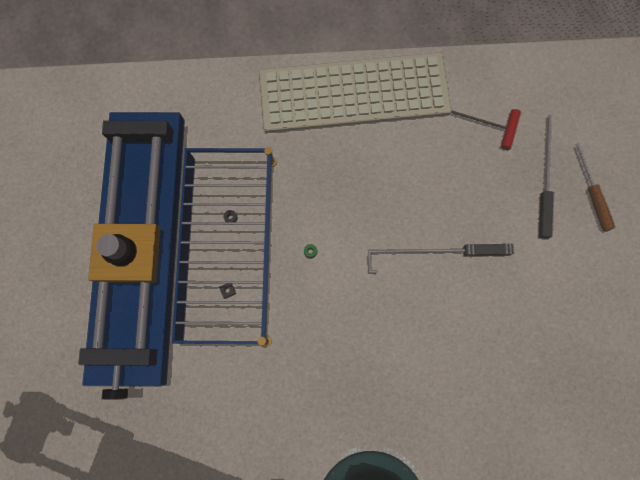

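View pics/side0.png

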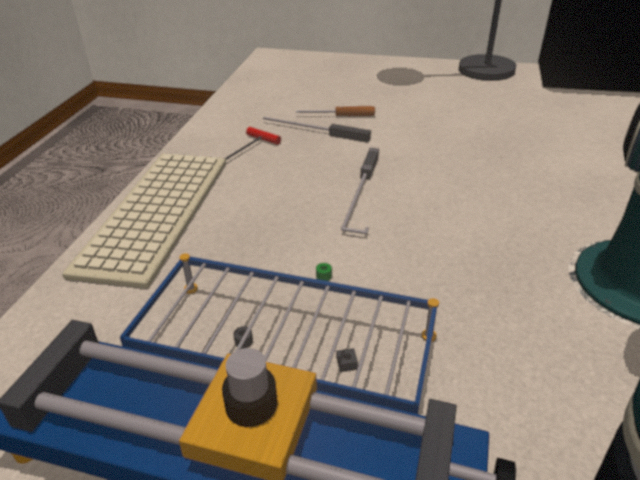

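The top picture shows these candidates:
- **Hooked rod:** handle at (488,250) with its foot at (371,262). Look-alikes are the straight rod (546,215), the brown screwdriver (600,207) and the red T-handle (511,130).
- **Collar:** the round dark ring at (230,216) under the bars. The square part at (228,290) is the nut, and the green ring at (310,251) is a decoy.

In the side picture the collar is at (243,337), the nut at (346,360) and the hook at (355,231). I choose the hooked rod at (488,250) and the collar at (230,216), and check both in one close crop.

Run:
```python
from h import *
s=np.load("top0.npy",allow_pickle=True).item(); d=np.load("side0.npy",allow_pickle=True).item()
A=cv2.resize(s["img"][195:310,165:325],None,fx=2.5,fy=2.5,interpolation=3)
B=cv2.resize(s["img"][225:290,360:520],None,fx=2.5,fy=2.5,interpolation=3)
C=cv2.resize(d["img"][310:400,210:370],None,fx=2.5,fy=2.5,interpolation=3)
m=np.zeros((460,800,3),np.uint8);m[:A.shape[0],:400]=A;m[:C.shape[0],400:]=C;m[290:290+B.shape[0],:400]=B
cv2.imwrite("pics/crop1.png",m[:,:,::-1])
def blobs(s,box,thr,z):
    x0,y0,x1,y1=box;g=s["img"][y0:y1,x0:x1].max(2);M=(g<thr).astype(np.uint8)
    n,l,st,c=cv2.connectedComponentsWithStats(M,connectivity=8)
    for i in range(1,n):
        if st[i,4]>15: 
            uv=c[i]+[x0,y0];print(thr,uv.round(1),st[i],onz(s,uv,z).round(1))
for t in(60,75,90):
    print("top guard");blobs(s,(200,195,255,310),t,18)
    print("handle");blobs(s,(440,230,530,270),t,24)
    print("side");blobs(d,(220,315,370,380),t,10)
# guard rim blue
h=cv2.cvtColor(s["img"],cv2.COLOR_RGB2HSV)
M=cv2.inRange(h,(100,90,40),(130,255,255));
for nm,box in {"front":(262,165,276,330),"up":(200,146,260,158),"low":(190,338,255,350)}.items():
    x0,y0,x1,y1=box;p=np.argwhere(M[y0:y1,x0:x1])[:,::-1]+[x0,y0]
    f=cv2.fitLine(p.astype(np.float32),cv2.DIST_HUBER,0,.01,.01).ravel();print(nm,len(p),f, p.min(0),p.max(0))
    v,c=f[:2],f[2:];a,b=onz(s,c-v*60,68),onz(s,c+v*60,68);print(a.round(1),b.round(1),np.degrees(np.arctan2(*(b-a)[[1,0]])))
```

```text
top guard
60 [228.  214.9] [25 16  8 11 41] [595.8 265.7  18. ]
60 [234.7 218.4] [32 19  5  8 18] [587.4 251.6  18. ]
60 [225.7 287.1] [19 90 15  8 38] [442.3 272.3  18. ]
60 [229.6 294.9] [24 96 11  7 16] [425.9 264.6  18. ]
handle
60 [488.  254.4] [29 23 37  3 68] [ 480.5 -273.7   24. ]
side
60 [247.7 341.9] [24 21  7 11 35] [583.2 269.7  10. ]
60 [346.  356.1] [122  40   8   4  17] [438.8 265.9  10. ]
60 [347.4 366.5] [120  49  16   7  69] [433.3 283.7  10. ]
60 [269.5 376.2] [47 57  7  8 32] [533.7 322.8  10. ]
top guard
75 [230.1 216. ] [ 24  15  13  12 117] [593.1 261.3  18. ]
75 [227.1 290.1] [ 19  88  17  16 148] [435.9 269.5  18. ]
handle
75 [487.1 250. ] [ 23  14  48  12 438] [ 489.9 -272.8   24. ]
side
75 [239.7 331.8] [15 13 10  8 53] [601.2 253.2  10. ]
75 [247.7 341.4] [23 19  9 14 67] [583.5 268.7  10. ]
75 [236.8 340.3] [15 22  5  8 27] [599.7 270.   10. ]
75 [346.  361.6] [118  36  19  20 237] [436.9 275.7  10. ]
75 [268.6 375.5] [45 55  9 10 52] [535.3 321.9  10. ]
top guard
90 [230.1 216.3] [ 23  15  15  13 135] [592.6 261.3  18. ]
90 [227.1 290. ] [ 18  88  18  16 165] [436.1 269.4  18. ]
handle
90 [487.2 249.9] [ 22  14  52  13 534] [ 490.1 -273.1   24. ]
side
90 [239.  334.4] [ 14  12  13  19 124] [600.5 258.4  10. ]
90 [247.5 341. ] [22 17 10 16 87] [584.  268.1  10. ]
90 [346.5 360.1] [117  35  21  22 361] [436.7 272.9  10. ]
90 [264.4 375.8] [ 31  54  23  11 127] [540.8 323.6  10. ]
90 [229.6 378. ] [ 6 61 10  4 24] [585.9 337.1  10. ]
front 533 [ 3.2738395e-02 -9.9946398e-01  2.6571005e+02  2.4796942e+02] [262 165] [270 329]
[391.4 188.4  68. ] [634.9 174.   68. ] -3.385377494182759
up 120 [ 9.9988151e-01 -1.5392064e-02  2.3089999e+02  1.4950000e+02] [200 149] [259 150]
[727.4 372.9  68. ] [717.7 123.4  68. ] -92.20926888460826
low 174 [9.9997771e-01 6.6745128e-03 2.2275761e+02 3.4202386e+02] [190 341] [254 343]
[337.1 384.8  68. ] [323.4 153.6  68. ] -93.39420337286637
```

View pics/crop1.png

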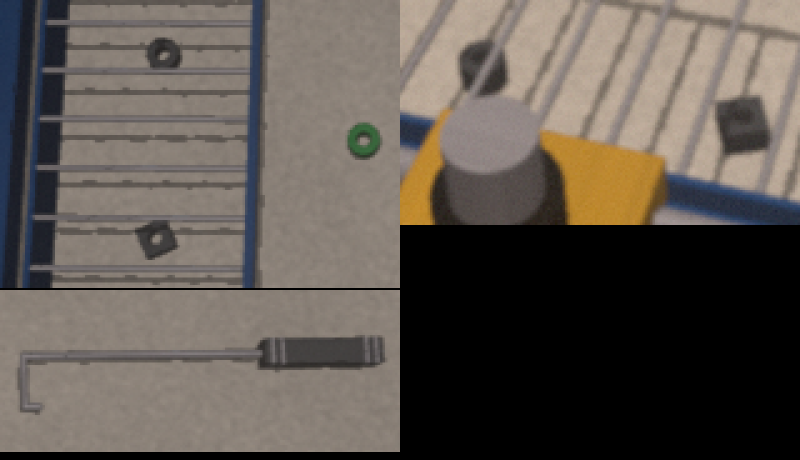

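The crop confirms the choice. The round collar is above, the square nut is below and to one side, and the hook has its foot turned towards -x. Next I measure the hooked rod.

Run:
```python
from h import *
s=np.load("top0.npy",allow_pickle=True).item(); d=np.load("side0.npy",allow_pickle=True).item()
for uv,z,n in [((369.3,250.8),12,"corner"),((369.5,273),12,"tip"),((487.2,249.9),24,"hc"),((463.8,250),24,"hfront"),((513.6,249.5),24,"hback"),((310.5,251),10,"green")]:
    print(n,onz(s,uv,z).round(1))
print("side corner",onz(d,(344,231),12).round(1),"tip",onz(d,(367,233),12).round(1))
# rod line: dark/gray band col-wise min between 380..455
g=s["img"].max(2).astype(float);p=[]
for u in range(378,458,4):
    w=np.clip(np.median(g[240:262,u])-25-g[240:262,u],0,None)
    if w.sum()>0:p.append((u,240+(w@np.arange(22))/w.sum()))
p=np.array(p);print(p[::4]);
W=np.array([onz(s,q,12)[:2] for q in p]);f=np.polyfit(W[:,1],W[:,0],1);print("x=f(y)",f)
print("at green gd")
```

```text
corner [503.5 -29.1  12. ]
tip [456.5 -26.4  12. ]
hc [ 490.1 -273.    24. ]
hfront [ 492.5 -224.4   24. ]
hback [ 487.9 -327.9   24. ]
green [510.1  94.5  10. ]
side corner [498.  -22.9  12. ] tip [456.1 -25.4  12. ]
[[378.         252.07142857]
 [394.         252.3853211 ]
 [410.         251.86440678]
 [426.         252.02419355]
 [442.         251.83064516]]
x=f(y) [4.66734638e-02 5.01802492e+02]
at green gd
```

Emit:
arm_command:
  commands:
    - [-0.3,-0.18,-0.19,0,0,0]
    - [-0.66,-0.4,-0.19,0,0,0.05]
    - [-0.66,-0.4,-0.19,0,0,0.1]
    - [-0.66,-0.4,-0.19,0,0,0.15]
    - [-0.66,-0.4,-0.19,0,0,0.2]
    - [-0.66,-0.4,-0.19,0,0,0.2]
  fingers: 0.0
  newtons: 60

```text
t: 0.7
ee_pos: [371.2, 456.9, 303.4]
orientation: [3.14, 0.002, 2.173]
wrist_force: [-1.1, 1.1, -0.5]
gripper_width: 42.7
gripper_force: 0.0
```

Run:
```python
from h import *
st=telemetry.get_state();print(st["ee_pos"],np.degrees(st["orientation"]),st["gripper_width"])
p=st["ee_pos"]
for w in [(470,180,290),(480,-50,250),(491.5,-249,110)]: print(w,tool(np.array(w)-p,st))
```

```text
[371.17489798 456.91752034 303.37500938] [1.79898428e+02 9.82538414e-02 1.24513733e+02] 42.733373232047946
(470, 180, 290) [-0.9472 -0.2517  0.0458]
(480, -50, 250) [-1.5975 -0.6588  0.1795]
(491.5, -249, 110) [-2.165  -1.0039  0.6465]
```

Emit:
arm_command:
  commands:
    - [-0.95,-0.25,0.05,0,0,0.04]
    - [-0.95,-0.25,0.05,0,0,0.08]
    - [-0.95,-0.25,0.05,0,0,0.12]
    - [-0.95,-0.25,0.05,0,0,0.16]
    - [-0.95,-0.25,0.05,0,0,0.207]
    - [-0.95,-0.25,0.05,0,0,0.207]
    - [-0.95,-0.25,0.05,0,0,0.207]
    - [-0.95,-0.25,0.05,0,0,0.207]

```text
t: 1.5
ee_pos: [469.8, 183.4, 286.7]
orientation: [-3.14, -0.001, 1.53]
wrist_force: [0.4, 0.9, -0.2]
gripper_width: 42.8
gripper_force: 0.0
```

Emit:
arm_command:
  commands:
    - [-0.9,0.0,0.2,0,0,0]
    - [-0.9,0.0,0.2,0,0,0]
    - [-0.9,0.0,0.2,0,0,0]
    - [-0.9,0.0,0.2,0,0,0]
    - [-0.9,0.0,0.2,0,0,0]
    - [-0.9,0.0,0.2,0,0,0]
    - [-0.9,0.0,0.2,0,0,0]

```text
t: 2.2
ee_pos: [458.8, -86.8, 226.0]
orientation: [-3.139, -0.0, 1.53]
wrist_force: [0.2, 0.4, -0.6]
gripper_width: 42.7
gripper_force: 0.0
```

Run:
```python
from h import *
st=telemetry.get_state();print(st["t"],st["ee_pos"],np.degrees(st["orientation"]),st["gripper_width"])
p=st["ee_pos"]
for w in [(491.5,-249,80)]: print(w,tool(np.array(w)-p,st))
```

```text
2.2 [458.76604157 -86.84097169 226.01246739] [-1.79875118e+02 -1.19982453e-02  8.76540824e+01] 42.71660636188002
(491.5, -249, 80) [-0.5357  0.1322  0.4863]
```

Emit:
arm_command:
  commands:
    - [-0.535,0.132,0.48,0,0,0]
    - [-0.535,0.132,0.48,0,0,0]
    - [-0.535,0.132,0.48,0,0,0]
    - [-0.535,0.132,0.48,0,0,0]
    - [-0.535,0.132,0.48,0,0,0]
    - [-0.535,0.132,0.48,0,0,0]
    - [-0.535,0.132,0.48,0,0,0]
    - [-0.535,0.132,0.48,0,0,0]

```text
t: 3.0
ee_pos: [493.7, -246.4, 84.5]
orientation: [3.14, 0.0, 1.533]
wrist_force: [0.3, 0.1, -0.6]
gripper_width: 42.5
gripper_force: 0.0
```

Run:
```python
from h import *
st=telemetry.get_state();print(st["t"],st["ee_pos"],np.degrees(st["orientation"]))
s=snap("side");t=snap("top")
u,v=proj(s,(491,-249,50)).astype(int);a=cv2.resize(s["img"][v-60:v+60,u-60:u+60],(400,400),interpolation=3)
u2,v2=proj(t,(491,-249,50)).astype(int);b=cv2.resize(t["img"][v2-60:v2+60,u2-60:u2+60],(400,400),interpolation=3)
print(u,v,u2,v2);cv2.imwrite("pics/near.png",np.hstack([a,b])[:,:,::-1])
```

```text
3.0 [ 493.74273919 -246.38567073   84.48943521] [1.79908169e+02 1.16991718e-02 8.78581563e+01]
368 153 478 247
```

View pics/near.png

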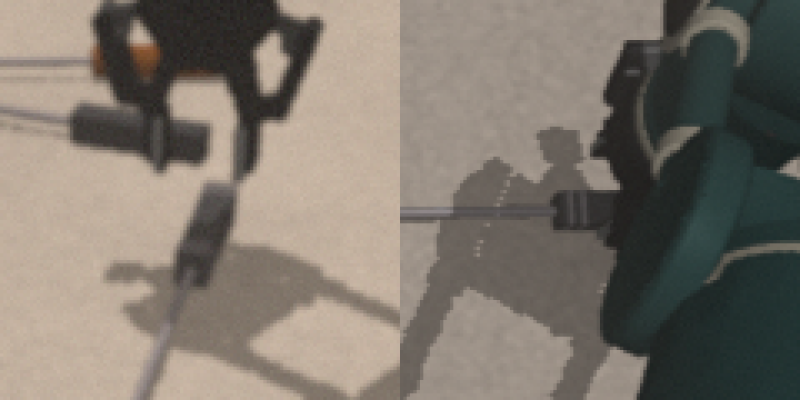

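The near view has the fingers straddling the handle at about (205,230) in the left half, with clearance on both sides. I descend now.

Emit:
arm_command:
  commands:
    - [-0.005,-0.006,0.1,0,0,0.003]
    - [-0.005,-0.006,0.17,0,0,0.003]
    - [-0.005,-0.006,0.2,0,0,0.003]
    - [-0.005,-0.006,0.21,0,0,0.003]
    - [-0.005,-0.006,0.215,0,0,0.003]
    - [-0.005,-0.006,0.215,0,0,0.003]

```text
t: 3.7
ee_pos: [491.5, -249.7, 19.8]
orientation: [3.14, 0.001, 1.522]
wrist_force: [0.0, 0.1, -0.0]
gripper_width: 42.6
gripper_force: 0.0
```

Emit:
arm_command:
  commands:
    - [0,0,0.01,0,0,0]
    - [0,0,0.01,0,0,0]
    - [0,0,0.01,0,0,0]

```text
t: 4.0
ee_pos: [490.8, -249.6, 16.1]
orientation: [3.141, 0.0, 1.522]
wrist_force: [-0.4, 0.6, 0.5]
gripper_width: 42.7
gripper_force: 0.0
```

Emit:
arm_command:
  commands:
    - [0,0,0,0,0,0]
    - [0,0,0,0,0,0]
    - [0,0,0,0,0,0]
    - [0,0,0,0,0,0]
    - [0,0,0,0,0,0]
    - [0,0,0,0,0,0]
  fingers: 1
  newtons: 70

```text
t: 4.6
ee_pos: [491.8, -249.9, 16.6]
orientation: [3.139, 0.001, 1.522]
wrist_force: [3.0, 0.9, 5.4]
gripper_width: 21.2
gripper_force: 69.7
```

Emit:
arm_command:
  commands:
    - [0,0,-0.012,0,0,0]
    - [0.005,0.1,-0.012,0,0,0]
    - [0.014,0.23,-0.012,0,0,0]
    - [0.02,0.36,-0.012,0,0,0]
    - [0.027,0.45,-0.012,0,0,0]
    - [0.027,0.49,-0.012,0,0,0]
    - [0.027,0.493,-0.012,0,0,0]
    - [0.027,0.493,-0.012,0,0,0]
    - [0.027,0.493,-0.012,0,0,0]

```text
t: 5.5
ee_pos: [636.2, -248.2, 18.2]
orientation: [-3.138, -0.001, 1.521]
wrist_force: [-0.7, 0.5, -4.2]
gripper_width: 21.0
gripper_force: 69.3
```

Run:
```python
from h import *
st=telemetry.get_state();print(st["t"],st["ee_pos"],np.degrees(st["orientation"]),st["wrist_force"])
s=snap("side");t=snap("top");np.save("t1.npy",t,allow_pickle=True);np.save("s1.npy",s,allow_pickle=True)
p=st["ee_pos"];y=st["orientation"][2];U=np.array([np.cos(y),np.sin(y),0]);T=np.array([-U[1],U[0],0])
o=np.array([p[0],p[1],3.]);c=o+223*U+[0,0,12];tip=c+43*T
print("corner",c,"pred px top",proj(t,c),proj(t,tip),"side",proj(s,c),proj(s,tip))
u,v=proj(t,c).astype(int);a=cv2.resize(t["img"][v-50:v+50,u-50:u+50],(400,400),interpolation=3);print(u,v)
u,v=proj(s,c).astype(int);b=cv2.resize(s["img"][v-50:v+50,u-50:u+50],(400,400),interpolation=3);print(u,v)
cv2.imwrite("pics/hook1.png",np.hstack([a,b])[:,:,::-1])
```

```text
5.5 [ 636.20053482 -248.16334489   18.18664479] [-1.79794068e+02 -6.28952310e-02  8.71651664e+01] [-0.73224937  0.54693845 -4.22512787]
corner [647.22944482 -25.43624025  15.        ] pred px top [363.22147887 185.03166647] [363.5277276  204.32462371] side [265.98162444 219.28298536] [287.78743364 222.64364484]
363 185
265 219
```

View pics/hook1.png

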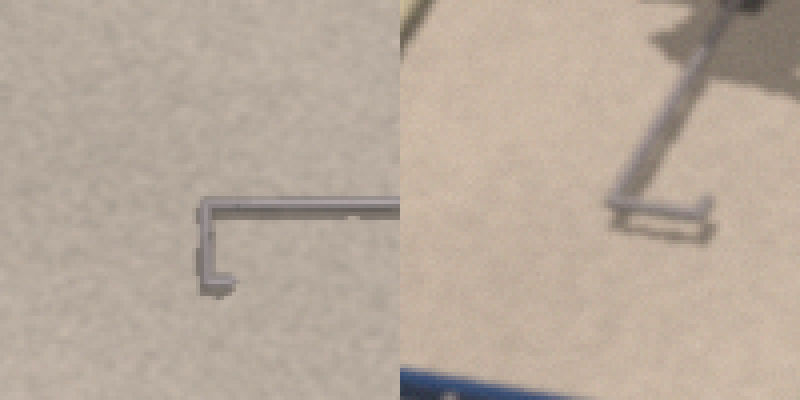

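The hook corner shows at top pixel (365,185), about 3 mm behind the prediction, and it is carried level. I enter with the foot passing beside the collar.

Emit:
arm_command:
  commands:
    - [0.1,0.018,0,0,0,0]
    - [0.22,0.018,0,0,0,0]
    - [0.34,0.018,0,0,0,0]
    - [0.44,0.018,0,0,0,0]
    - [0.5,0.018,0,0,0,0]
    - [0.5,0.018,0,0,0,0]

```text
t: 6.2
ee_pos: [651.0, -96.8, 19.5]
orientation: [-3.141, -0.0, 1.524]
wrist_force: [0.5, -0.8, -4.6]
gripper_width: 20.7
gripper_force: 69.3
```

Emit:
arm_command:
  commands:
    - [0.08,0,0,0,0,0]
    - [0.18,0,0,0,0,0]
    - [0.28,0,0,0,0,0]
    - [0.38,0,0,0,0,0]
    - [0.47,0,0,0,0,0]
    - [0.54,0,0,0,0,0]
    - [0.58,0,0,0,0,0]
    - [0.58,0,0,0,0,0]
    - [0.58,0,0,0,0,0]

```text
t: 7.1
ee_pos: [660.0, 73.6, 19.4]
orientation: [-3.142, 0.001, 1.522]
wrist_force: [-1.0, -1.3, -4.9]
gripper_width: 20.3
gripper_force: 69.3
```

Run:
```python
from h import *
st=telemetry.get_state();print(st["t"],st["ee_pos"],np.degrees(st["orientation"]),st["wrist_force"])
s=snap("side");t=snap("top")
a=cv2.resize(t["img"][150:270,180:300],(400,400),interpolation=3)
b=cv2.resize(s["img"][265:385,170:290],(400,400),interpolation=3)
cv2.imwrite("pics/in.png",np.hstack([a,b])[:,:,::-1])
```

```text
7.1 [660.04121379  73.62279175  19.38359026] [-1.79998847e+02  4.53919002e-02  8.71857934e+01] [-0.98450956 -1.29828815 -4.93447653]
```

View pics/in.png

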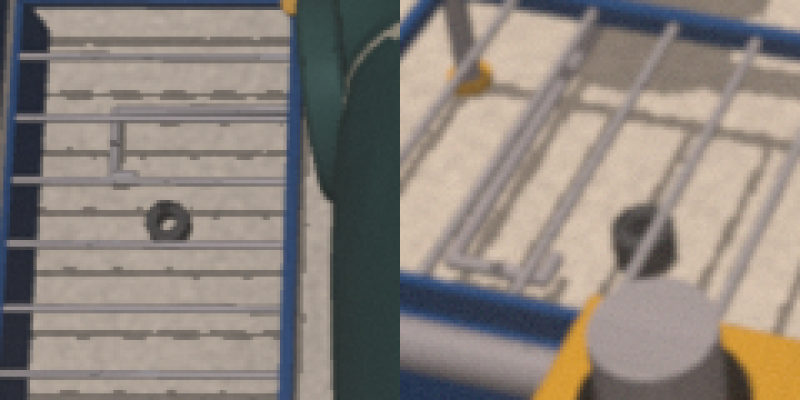

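The picture shows the collar still at top pixel (230,216). The hook corner is at (215,183) and the lip end at (220,202), clear of the collar and beyond it. I shift sideways behind the collar, then draw.

Emit:
arm_command:
  commands:
    - [0.02,0,0.005,0,0,0]
    - [0.02,-0.05,0.005,0,0,0]
    - [0.02,-0.1,0.005,0,0,0]
    - [0.02,-0.14,0.005,0,0,0]
    - [0.02,-0.16,0.005,0,0,0]
    - [0.02,-0.16,0.005,0,0,0]
    - [0.02,-0.16,0.005,0,0,0]

```text
t: 7.9
ee_pos: [613.1, 83.1, 18.2]
orientation: [3.14, -0.0, 1.522]
wrist_force: [0.4, 0.4, -5.1]
gripper_width: 20.8
gripper_force: 69.4
```

Emit:
arm_command:
  commands:
    - [-0.02,0,0,0,0,0]
    - [-0.04,0,0,0,0,0]
    - [-0.06,0,0,0,0,0]
    - [-0.08,0,0,0,0,0]
    - [-0.1,0,0,0,0,0]
    - [-0.12,0,0,0,0,0]
    - [-0.14,0,0,0,0,0]
    - [-0.16,0,0,0,0,0]
    - [-0.18,0,0,0,0,0]
    - [-0.2,0,0,0,0,0]

```text
t: 8.9
ee_pos: [609.4, 22.7, 17.9]
orientation: [-3.142, -0.0, 1.522]
wrist_force: [-0.2, 0.0, -4.2]
gripper_width: 20.4
gripper_force: 69.4
```

Run:
```python
from h import *
st=telemetry.get_state();print(st["t"],st["ee_pos"],np.degrees(st["orientation"]),st["wrist_force"])
s=snap("side");t=snap("top")
a=cv2.resize(t["img"][170:290,190:310],(400,400),interpolation=3)
b=cv2.resize(s["img"][245:365,190:310],(400,400),interpolation=3)
cv2.imwrite("pics/draw.png",np.hstack([a,b])[:,:,::-1])
```

```text
8.9 [609.38417344  22.67664844  17.90069845] [-1.79999648e+02 -1.35674661e-04  8.71904686e+01] [-0.19950272  0.00825002 -4.16888193]
```

View pics/draw.png

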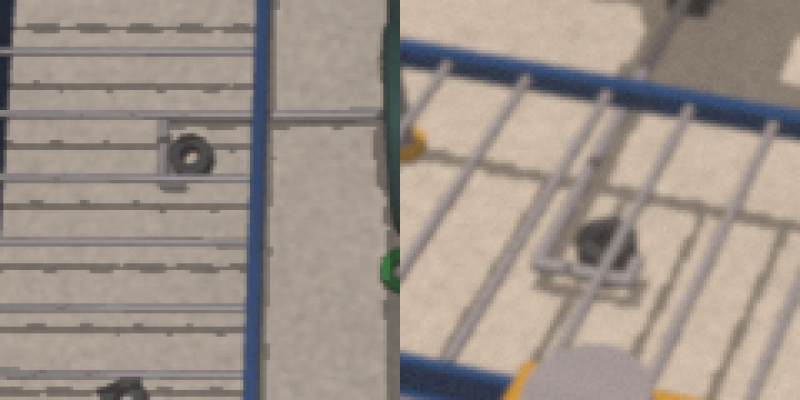

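The collar sits in the pocket at top pixel (247,217), against the foot and upright. I draw it out another 150 mm.

Emit:
arm_command:
  commands:
    - [-0.02,0,0,0,0,0]
    - [-0.05,0,0,0,0,0]
    - [-0.08,0,0,0,0,0]
    - [-0.11,0,0,0,0,0]
    - [-0.14,0,0,0,0,0]
    - [-0.17,0,0,0,0,0]
    - [-0.2,0,0,0,0,0]
    - [-0.23,0,0,0,0,0]
    - [-0.26,0,0,0,0,0]
    - [-0.29,0,0,0,0,0]
    - [-0.32,0,0,0,0,0]
    - [-0.35,0,0,0,0,0]
    - [-0.38,0,0,0,0,0]
    - [-0.41,0,0,0,0,0]
    - [-0.44,0,0,0,0,0]
    - [-0.465,0,0,0,0,0]
    - [-0.485,0,0,0,0,0]
    - [-0.495,0,0,0,0,0]
    - [-0.5,0,0,0,0,0]
    - [-0.5,0,0,0,0,0]

```text
t: 11.0
ee_pos: [602.1, -126.8, 17.9]
orientation: [3.142, 0.0, 1.522]
wrist_force: [0.5, 0.5, -3.8]
gripper_width: 20.5
gripper_force: 69.4
```

Emit:
arm_command:
  commands:
    - [0,0,0.003,0,0,0]
    - [0,0,0.005,0,0,0]
    - [0,0,0.005,0,0,0]
    - [0,0,0.005,0,0,0]

```text
t: 11.4
ee_pos: [602.1, -126.5, 16.7]
orientation: [3.142, 0.0, 1.522]
wrist_force: [-1.1, 0.4, 0.1]
gripper_width: 20.7
gripper_force: 69.8
```

Run:
```python
from h import *
st=telemetry.get_state();print(st["t"],st["ee_pos"],np.degrees(st["orientation"]),st["wrist_force"])
s=snap("side");t=snap("top")
a=cv2.resize(t["img"][150:310,200:360],(400,400),interpolation=3)
b=cv2.resize(s["img"][150:310,220:380],(400,400),interpolation=3)
cv2.imwrite("pics/out.png",np.hstack([a,b])[:,:,::-1])
```

```text
11.4 [ 602.14823952 -126.48601836   16.66185751] [1.79996478e+02 1.98676104e-03 8.72056989e+01] [-1.0958277   0.39340851  0.05857367]
```

View pics/out.png

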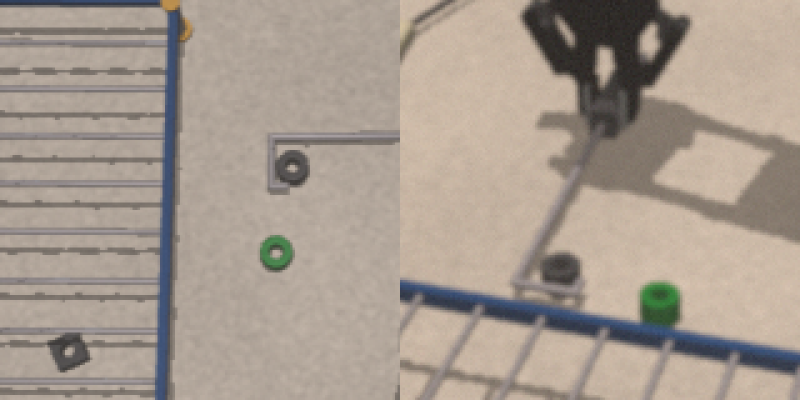

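The collar stands flat at top pixel (317,217), about 95 mm out, and the nut is where it was. The rod's weight is on the bench, so I release it.

Emit:
arm_command:
  commands:
    - [0,0,0,0,0,0]
    - [0,0,0,0,0,0]
    - [0,0,0,0,0,0]
    - [0,0,0,0,0,0]
    - [0,0,0,0,0,0]
    - [0,0,0,0,0,0]
  fingers: 0

```text
t: 12.1
ee_pos: [602.2, -126.7, 16.4]
orientation: [3.141, 0.0, 1.522]
wrist_force: [0.3, -0.3, -0.1]
gripper_width: 43.0
gripper_force: 0.0
```

Emit:
arm_command:
  commands:
    - [0,0,-0.04,0,0,0]
    - [0,0,-0.12,0,0,0]
    - [0,0,-0.26,0,0,0]
    - [0,0,-0.4,0,0,0]
    - [0,0,-0.5,0,0,0]
    - [0,0,-0.5,0,0,0]
    - [0,0,-0.5,0,0,0]
    - [0,0,-0.5,0,0,0]

```text
t: 12.9
ee_pos: [601.0, -126.4, 165.3]
orientation: [-3.139, -0.0, 1.522]
wrist_force: [0.3, 0.2, -0.6]
gripper_width: 43.0
gripper_force: 0.0
```

Run:
```python
from h import *
st=telemetry.get_state();print(st["t"],st["ee_pos"],st["wrist_force"],st["gripper_width"])
s=snap("side");t=snap("top");t0=np.load("top0.npy",allow_pickle=True).item()
def c(s,b):
    x0,y0,x1,y1=b;M=(s["img"][y0:y1,x0:x1].max(2)<85).astype(np.uint8);m=cv2.moments(M,True);return m["m00"],(m["m10"]/m["m00"]+x0,m["m01"]/m["m00"]+y0)
n0,n1=c(t0,(215,280,240,300)),c(t,(215,280,240,300));k=c(t,(300,205,330,230))
print("nut",n0,n1,"collar",k,onz(t,k[1],18).round(1))
a=cv2.resize(t["img"][150:310,200:360],(400,400),interpolation=3)
b=cv2.resize(s["img"][150:310,220:380],(400,400),interpolation=3)
cv2.imwrite("pics/end.png",np.hstack([a,b])[:,:,::-1])
```

```text
12.9 [ 601.01563498 -126.38820616  165.29279289] [ 0.34925072  0.17720434 -0.59734619] 43.02674225031374
nut (162.0, (227.23456790123456, 290.0925925925926)) (64.0, (227.046875, 289.359375)) collar (39.0, (316.53846153846155, 218.51282051282053)) [577.8  78.3  18. ]
```

View pics/end.png

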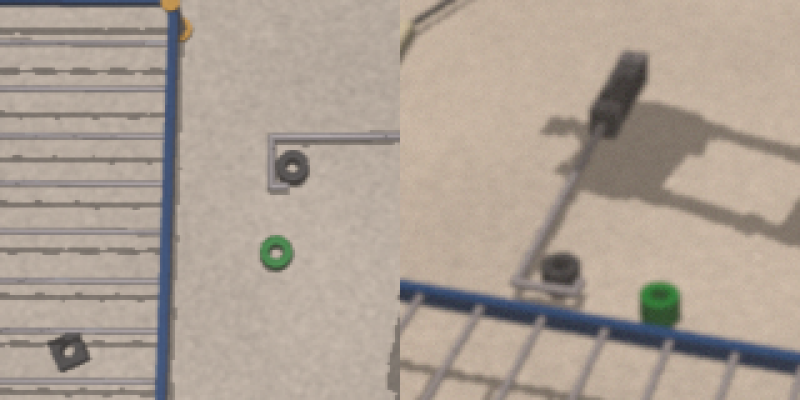

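The collar is flat in the open at (317,217), the rod lies level and released, and the nut has not moved. I hand in.

```bash
python3 -c "
from bench import workorder;print(workorder.hand_in())"
```

```text
the job is handed in; nothing more can be done
None
```

The job is handed in: the collar stands flat about 95 mm out from the guard's open edge, the hooked rod lies released with its hook clear of the guard, and the nut has not moved; the hand-in returned no verdict.

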